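# Slide the loaded die tray home into its bench bay

## Task

Slide the blue tray with its two die blocks along the bench into the grey bay, front end first, and push it gently fully home under the roof until it stands against the hidden stop and keeps the plunger pressed in. Keep the tray flat on the bench (do not lift or tip it), keep both dies lying in it, do not ram it, and leave the other things on the bench as they are.

Things in the scene. Friction and masses are not known exactly. Their poses are not given: they have to be found in the camera images.
- bay: Grey sheet-metal tray bay fixed to the bench, open towards the robot. Origin: middle of the mouth at bench level, under the roof's front edge; x runs inward, y left, z up. The bench is its floor. Clear channel 115 mm wide (y +-57.5 mm), 62 mm high, 185 mm deep; walls 4 mm, outside flanges to y = +-84 mm, 3 mm high.
- roof_edge (a point): Middle of the roof's front lower edge, 62 mm above the bench. The flat roof is 4 mm thick (top at 66 mm) and covers the channel from here inward. Beneath it, out of sight, stands a rigid depth stop (plate 45 mm high). Its front face lies anywhere from 136 to 154 mm inside the mouth, set differently each time; no reading tells where: feel for it.
- guides (a point): Point midway between the outer ends of two steel guide plates, 15 mm up, 30 mm in front of the mouth. The plates, 30 mm high, flare out from the channel's width at the mouth to about 71 mm either side of its middle line here.
- plunger (a joint): Weak spring plunger (red, 14 mm across, 13 mm above the bench) in the stop's front face: 0 = free (sticks out 8 mm towards the mouth), 0.008 m = pressed flush by a tray against the stop. Its spring (under 1 N) is hardly felt and does not push the loaded tray back; the rigid stop behind it is felt as a sudden rise in force.
- tray: Blue open steel tray, 130 (x) x 110 (y) x 32 mm high, walls and floor 4 mm, bright rim. Origin: centre of its underside; x points to its front end, z up. It lies on the bench before the bay, up to 55 mm off its middle line, turned up to 0.35 rad. Front end goes in first, with 2.5 mm of play each side. Loaded about 0.6 kg (+-30 per cent); slides under 2 to 6 N.
- rear_wall (a point): Middle of the outer face of the tray's rear (-x) wall, 16 mm up, with a blank white card: where to push (below the rim; tips that ride on the rim wedge and stick). When the tray is home this face is 6 to 24 mm inside the mouth, under the roof, so the fingers must reach in leaning.
- die_1: Grey-blue steel punch die block, 55 x 68 x 30 mm with a low round boss (16 mm across, 8 mm of the height), lying loose in the rear half of the tray. Origin: centre of its underside; its boss ends 2 mm above the tray's rim.
- die_2: Grey-blue steel punch die block, 55 x 68 x 30 mm with a low round boss (16 mm across, 8 mm of the height), lying loose in the front half of the tray. Origin: centre of its underside; its boss ends 2 mm above the tray's rim.
- paste_pot: Bystander beside the bay, to be left alone: white paste pot with blue lid, 74 mm across, 82 mm tall. Origin: centre of its underside.
- glue_bottle: Bystander beside the bay, to be left alone: white glue bottle with red nozzle, 62 x 65 x 164 mm. Origin: centre of its underside.
- tape_brown: Bystander beside the bay, to be left alone: roll of brown tape lying flat, 104 mm across, 48 mm tall. Origin: centre of its underside.
- tape_measure: Bystander beside the bay, to be left alone: yellow tape measure, 72 x 78 x 61 mm. Origin: centre of its underside.
- tub_white_low: Bystander, fixed: white open tub with small parts at the left front of the bench, 162 x 218 x 70 mm. Origin: centre of its underside.
- carton: Bystander, fixed: carton with black lid at the left of the bench, 132 x 106 x 90 mm. Origin: centre of its underside.
Not all that is in view belongs to the job. Leave any orange look-alike of the die_2 alone.

How it is judged:
By the outcome, as a careful person would: the job done as asked, in the order asked, and still so for the second after the job is handed in, with the robot touching nothing.
It also fails if it takes over 64 s, if anything falls off the work surface, if the arm or the gripper's body presses on something with over 40 N, if the wrist force passes 120 N, or if a joint passes its speed limit or range.

## Robot

A 6-joint arm with a two-finger parallel gripper is mounted at the origin on a cart in front of the work surface, level with it; the furniture and walls round the work are solid. World frame = base frame: x ahead of the robot, y to its left, z up, the work surface at z = 0. Lengths are in m, angles in rad, forces in N, time in s.
With the tool pointing down it reaches from about 0.35 to 0.975 m from the base axis. Payload 4.9 kg.
Tool frame: the origin (TCP) lies at the very end of the fingers, on their centre line; the grasp point (between the pads) lies 19 mm behind it; z points along the fingers, y is the line along which they close (so a half turn about z gives the same grasp; the last joint's range is limited). The gripper opens to 85 mm and grips with 20 to 120 N. Pads are 22 mm wide; open, the fingers measure 114 mm over their backs; the gripper's body (76 mm by 85 mm) begins 54 mm behind the grasp point. The pads swing forward as they close: fully open they stand 13 mm farther back than shut.
Start: joints at [-1.462, 0.053, 1.613, -0, 1.476, -0.119], TCP at [0.141, -0.609, 0.231] pointing down, gripper open.
Joint ranges: [-3.01, 3.01], [-1.01, 2.22], [0.06, 2.58], [-1.02, 4.17], [0.09, 2.62], [-3.14, 3.14]. Speed limits (rad/s): [2.57, 2.57, 3.14, 3.14, 3.14, 3.14].

## Interface

Orientations are given as a unit quaternion [w, x, y, z].
In Python, from plant import * gives the robot as it stands.
- The arm moves only by the tool jog_arm, never from a script. Its argument "moves" is a list that holds one entry, the list of rows, each a list of 7 numbers: the finger opening in cm, from 0 to 8.54, then the shift along the tool's x, y, z in cm, then the turn, a rotation vector about the tool's x, y, z in rad. A call has 1 to 20 rows; each row shifts and turns the commanded pose from where the row before left it, along the tool's axes as they then stand; what a row does not reach is not made up. A row lasts 1/12 s, in which the tool goes at most 41.7 mm and 7.16 degrees, less where a joint would pass 70% of its speed; a pose out of reach is approached as far as the arm can. A call is refused whole if a number of a shift passes 4.17 or a number of a turn 0.125, either way. A call with a gripper value outside its range is refused whole. The fingers move at their own pace and stop on an object; the grip force is fixed at half the most. Time passes only in rows, so rows that do not move let the fingers close. It gives the time, the measured TCP pose, the force, the opening and the grip force at its end, in the units of the state.
- state(): the state, without advancing time (a new reading comes with each control period).
- grab_frame(name): name is "scene" or "top" or "wrist"; returns a dict with "color" (420x560x3 uint8, blue, green, red), "depth" (420x560 float32, m along the optical axis (not along the pixel's ray), 0 where there is no reading), "fx", "fy", "cx", "cy" (pixels), "k1" (the pictures are not rectified: a ray, as slopes to the right and down, at radius r is drawn at 1 + k1 r^2 times it, then the intrinsics apply), "R" (3x3) and "t" (3): a world point X has camera coordinates R X + t. Camera axes: x right, y down, z forward; pixel columns grow to the right and rows downward; lengths in m; the calibration is good to about 2 mm. A picture is of the moment at which its call begins.
- job_done(): hands the job in; it is judged then, once.
Trained networks look in a picture, given as the dict that the camera call returned (one of the last four; its "shot" number tells which), for a name from the list of things; names that differ only in an ending like _2 or _b are one class to them, and where a whole thing is asked for, a point or a joint stands for the part that bears it (a point fixed in the world has none). Each returns a list of dicts, best first, with "p" (0 to 1); they miss things now and then, are a little off and sometimes report something else, mostly with a low value. They report only what shows in the picture. A call takes as long as a camera call. They do not tell look-alikes from the thing itself.
- recognise(name, picture): "rect" ([centre column, centre row, width, height] in pixels, round what is visible of it).
- regions_of(name, picture): "pixels" (420x560 bool, what is visible of it) and "rect" ([centre column, centre row, width, height] in pixels, round what is visible of it).
The state is a dict: "time": time; "joint_pos": joint angles; "joint_vel": joint speeds; "joint_efforts": joint torques, N m; "tool_pos": TCP position; "tool_rot": TCP orientation; "contact_force": force on the tool from outside, world axes, zero at the start; "ft_torque": the same for the moment, N m; "gripper_width": opening from 0.0 (shut) to 1.0 (fully open); "grasp_force": force on a finger pad.
Only numpy, scipy, OpenCV 4.12 (cv2) and the standard library are available. Lean on these libraries where they do the work, as an engineer would, in place of code of your own. Each camera call takes 0.05 s, during which the arm holds its last target. There are 200 camera calls.

## Working session

There is one attempt and no reset: what is moved stays moved. The work goes in short steps, Python scripts to look and compute and a tool call to move; the robot and the scene stay as the last step left them, time stands still between calls to the robot, and variables do not carry over. Pictures are saved under pics/ and viewed, at most 11 in all, crops included, and the job is handed in when it is done.

Besides the shell and the picture viewer there is one more tool, called as name(argument=value, ...), one argument or row to a line, values as JSON. jog_arm: Moves the arm, as the interface text tells. Its arguments: {"type":"object","properties":{"moves":{"type":"array"}},"required":["moves"]}

```bash
mkdir -p pics; ls
cat > h.py <<'E'
from plant import *
import numpy as np, cv2
from scipy.spatial.transform import Rotation as Ro
def pts(f,mask=None):
    h,w=f["depth"].shape; v,u=np.mgrid[0:h,0:w]
    m=(f["depth"]>0) if mask is None else (mask&(f["depth"]>0))
    K=np.array([[f["fx"],0,f["cx"]],[0,f["fy"],f["cy"]],[0,0,1.]])
    p=cv2.undistortPoints(np.stack([u[m],v[m]],1).astype(np.float64)[:,None],K,np.array([f["k1"],0,0,0,0.]))[:,0]
    d=f["depth"][m].astype(float)
    c=np.stack([p[:,0]*d,p[:,1]*d,d],1)
    return (c-np.asarray(f["t"]))@np.asarray(f["R"]), np.stack([u[m],v[m]],1)
def pix(f,X):
    c=np.asarray(f["R"])@np.asarray(X,float)+f["t"]; s=c[:2]/c[2]; s=s*(1+f["k1"]*(s@s))
    return f["fx"]*s[0]+f["cx"],f["fy"]*s[1]+f["cy"]
E
python3 - <<'E'
from h import *
for n in ["top","scene"]:
    f=grab_frame(n); cv2.imwrite(f"pics/{n}1.png",f["color"])
    print(n,f["k1"],f["fx"],-np.asarray(f["R"]).T@f["t"])
    for nm in ["tray","bay","die_1","rear_wall","paste_pot","glue_bottle","tape_brown","tape_measure"]:
        for r in regions_of(nm,f)[:3]:
            X,_=pts(f,r["pixels"])
            if len(X)==0: continue
            print(nm,round(r["p"],2),np.round(r["rect"]),np.median(X,0).round(3),np.percentile(X,2,axis=0).round(3),np.percentile(X,98,axis=0).round(3))
print(state())
E
```

```text
pics
top -0.10176415274372887 420.31701296267454 [0.50354777 0.03229768 1.09973163]
tray 0.97 [286. 238.  43.  57.] [0.534 0.032 0.006] [ 0.469 -0.019  0.001] [0.6   0.096 0.038]
bay 0.73 [281. 152.  71.  90.] [0.755 0.049 0.067] [ 0.667 -0.031  0.002] [0.848 0.128 0.071]
die_1 0.94 [363. 220.  31.  30.] [ 0.572 -0.147  0.023] [ 0.541 -0.178 -0.001] [ 0.602 -0.121  0.032]
die_1 0.87 [287. 249.  23.  21.] [0.503 0.046 0.027] [0.482 0.018 0.005] [0.523 0.075 0.037]
die_1 0.61 [291. 226.  28.  16.] [0.564 0.039 0.028] [0.544 0.011 0.022] [0.587 0.067 0.036]
rear_wall 0.6 [292. 237.  43.  50.] [0.533 0.035 0.006] [ 0.47  -0.016  0.001] [0.599 0.093 0.037]
paste_pot 0.62 [199. 202.  33.  33.] [0.623 0.261 0.083] [0.591 0.231 0.014] [0.658 0.298 0.087]
glue_bottle 0.89 [215. 156.  29.  29.] [0.73  0.219 0.101] [0.713 0.199 0.002] [0.764 0.254 0.156]
glue_bottle 0.32 [290. 236.  45.  59.] [0.534 0.032 0.006] [ 0.469 -0.018  0.001] [0.6   0.096 0.038]
tape_brown 0.65 [417. 195.  46.  41.] [ 0.629 -0.293  0.047] [ 0.584 -0.338  0.008] [ 0.679 -0.241  0.053]
tape_measure 0.85 [410. 143.  30.  
[... 1283 characters left out ...]
6196132e+00,  5.26573965e-02,  1.61289781e+00,  5.14518535e-05,
        1.47598459e+00, -1.19019407e-01]), 'joint_vel': array([-3.98154306e-04, -9.38108976e-04,  2.60448954e-04,  7.18693411e-06,
       -3.40060321e-04,  1.22330632e-03]), 'joint_efforts': array([ 4.33827036e-04, -3.93688810e+01, -3.70465493e+01, -7.20100229e-05,
        4.84698721e-04,  1.07829500e-06]), 'tool_pos': array([ 0.14118131, -0.60883361,  0.23133132]), 'tool_rot': array([2.65611004e-05, 9.93517588e-01, 1.13678496e-01, 2.54755255e-05]), 'contact_force': array([-0.09177407,  0.39883069, -0.55405056]), 'ft_torque': array([ 0.02571293, -0.03966456, -0.005201  ]), 'grasp_force': 0.0, 'gripper_width': 0.9975640156984026}
```

Run:
```python
from h import *
f=grab_frame("top"); c=f["color"]
cv2.imwrite("pics/top2.png",cv2.resize(c[90:290,170:440],None,fx=2.9,fy=2.9,interpolation=cv2.INTER_CUBIC))
X,uv=pts(f); 
# roof top
def rect(m):
    P=X[m][:,:2].astype(np.float32); r=cv2.minAreaRect(P); return r
m=(abs(X[:,2]-.066)<.008)&(X[:,0]>.6)&(X[:,0]<.9)&(X[:,1]>-.06)&(X[:,1]<.16)
print("roof",m.sum(),rect(m),np.median(X[m][:,2])); 
from collections import Counter
img=np.zeros((420,560),np.uint8); img[uv[m][:,1],uv[m][:,0]]=255
# roof front edge line: min x per y bin
def edge(P,ax=0,s=1,lo=None,hi=None):
    o=1-ax;b=np.round(P[:,o]/.004).astype(int);L=[]
    for k in np.unique(b):
        q=P[b==k]; L.append(q[np.argmin(s*q[:,ax])])
    return np.array(L)
P=X[m]; E=edge(P); print(E[:,:2].round(3).tolist())
m2=(X[:,2]>.024)&(X[:,2]<.045)&(X[:,0]>.44)&(X[:,0]<.63)&(X[:,1]>-.05)&(X[:,1]<.13)
print("tray",m2.sum(),rect(m2))
b=(abs(X[:,2])<.02)&(X[:,0]>.3)&(X[:,0]<.45); print("bench z",np.median(X[b][:,2]))
for p in [(.46,0,.0)]: print(pix(f,p))
```

```text
roof 3581 ((0.7656540870666504, 0.023587234318256378), (0.19529281556606293, 0.17594397068023682), 4.08559513092041) 0.06713516002311117
[[0.865, -0.058], [0.865, -0.05], [0.864, -0.043], [0.863, -0.04], [0.861, -0.032], [0.861, -0.027], [0.861, -0.025], [0.675, -0.019], [0.674, -0.016], [0.673, -0.011], [0.673, -0.006], [0.673, -0.004], [0.673, 0.001], [0.672, 0.004], [0.672, 0.006], [0.671, 0.014], [0.671, 0.016], [0.671, 0.019], [0.671, 0.024], [0.671, 0.029], [0.669, 0.034], [0.669, 0.036], [0.669, 0.039], [0.669, 0.044], [0.669, 0.048], [0.667, 0.054], [0.667, 0.056], [0.667, 0.061], [0.667, 0.063], [0.667, 0.068], [0.665, 0.073], [0.665, 0.076], [0.665, 0.081], [0.665, 0.083], [0.665, 0.088], [0.663, 0.093], [0.663, 0.096], [0.663, 0.099], [0.668, 0.103], [0.711, 0.107], [0.781, 0.111], [0.823, 0.116]]
tray 1038 ((0.5337873101234436, 0.0386776439845562), (0.11043661832809448, 0.13061676919460297), 81.80525207519531)
bench z 0.0014158482872107675
(np.float64(305.102685359888), np.float64(264.1926679096067))
```

View pics/top2.png

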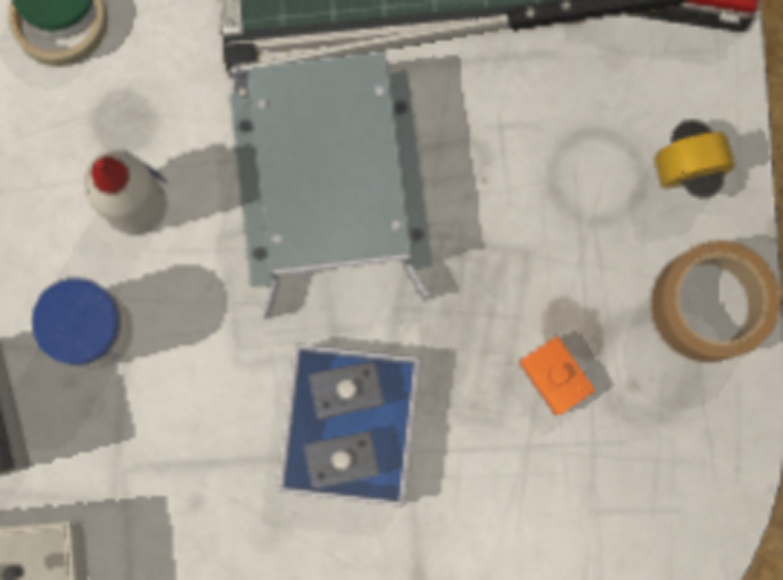

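View pics/scene1.png

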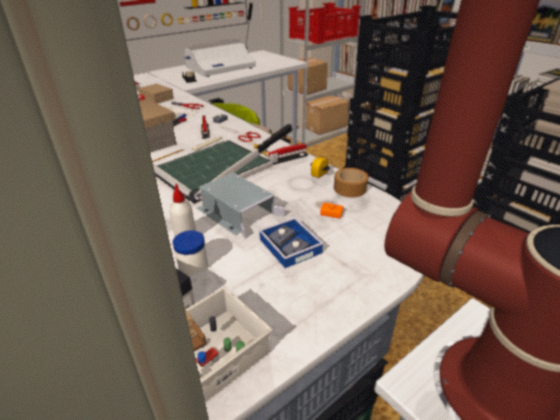

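Top crop: the tray with two grey dies is at crop (350,425), full (291,237), with the roof at (325,165) and flared guides at (270,310) and (425,290). Candidates for die_2 are the grey dies in the tray at (344,390) and (342,460) and the orange one at (558,375), which is the look-alike to leave. The scene view shows the white card facing the robot, so the front end already points at the bay. The tray is about 12 mm left of the middle line and turned about -0.24 rad relative to the bay. I'll first square it up by nudging the rear part of its left wall, then push from behind.

jog_arm(
  moves=[
    [[0,2.5,-3.2,0,0,0,0],[0,2.5,-3.2,0,0,0,0],[0,2.5,-3.2,0,0,0,0],[0,2.5,-3.2,0,0,0,0],[0,2.5,-3.2,0,0,0,0],[0,2.5,-3.2,0,0,0,0],[0,2.5,-3.2,0,0,0,0],[0,2.5,-3.2,0,0,0,0],[0,2.5,-3.2,0,0,0,0],[0,2.5,-3.2,0,0,0,0],[0,2.5,-3.2,0,0,0,0],[0,2.5,-3.2,0,0,0,0],[0,2.5,-3.2,0,0,0,0],[0,2.5,-3.2,0,0,0,0],[0,2.5,-3.2,0,0,0,0],[0,2.5,-3.2,0,0,0,0],[0,2.5,-3.2,0,0,0,0],[0,2.5,-3.2,0,0,0,0],[0,2.5,-3.2,0,0,0,0],[0,2.5,-3.2,0,0,0,0]],
  ],
)

```text
time: 2.62
tool_pos: [0.4842, 0.1299, 0.2316]
tool_rot: [0.0, 0.993, 0.114, 0.0]
contact_force: [0.4, -0.6, 1.0]
gripper_width: 0.006
grasp_force: 0.0
```

jog_arm(
  moves=[
    [[0,0,0,1,0,0,0.12],[0,0,0,1,0,0,0.12],[0,0,0,1,0,0,0.12],[0,0,0,0,0,0,0]],
  ],
)

```text
time: 2.95
tool_pos: [0.4824, 0.1278, 0.1989]
tool_rot: [0.0, 0.998, -0.067, -0.002]
contact_force: [0.5, -0.3, -0.3]
gripper_width: -0.002
grasp_force: 0.0
```

```bash
cat >> h.py <<'E'
def RT():
    s=state(); q=s["tool_rot"]; return s,Ro.from_quat([q[1],q[2],q[3],q[0]])
def go(target):
    s,R=RT(); return (R.inv().apply(np.asarray(target)-s["tool_pos"])*100).round(2)
E
python3 - <<'E'
from h import *
s,R=RT(); M=R.as_matrix(); print(s["time"],s["tool_pos"],M.round(3).tolist(),s["joint_pos"].round(2),s["contact_force"].round(2),s["gripper_width"])
print("yaw",np.arctan2(M[1,0],M[0,0]),"go",go([.4964,.1299,.012]))
f=grab_frame("wrist"); cv2.imwrite("pics/w1.png",f["color"])
E
```

```text
2.95 [0.48238853 0.12783467 0.1988631 ] [[0.991, -0.133, -0.004], [-0.133, -0.991, -0.0], [-0.004, 0.001, -1.0]] [ 0.11 -0.23  1.93 -0.    1.44  1.81] [ 0.51 -0.27 -0.35] -0.0015004510123366047
yaw -0.13320489200443822 go [ 1.44 -0.41 18.68]
```

View pics/w1.png

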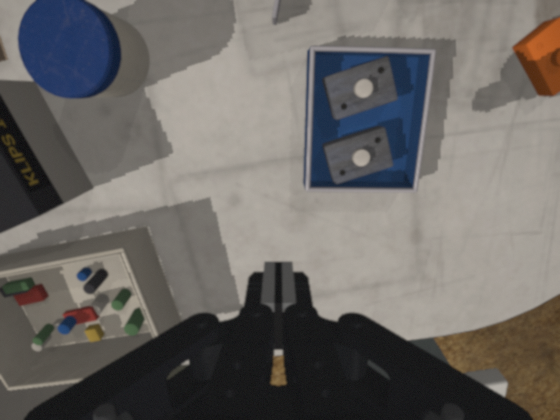

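jog_arm(
  moves=[
    [[0,1.4,-0.4,3,0,0,0],[0,0,0,4,0,0,0],[0,0,0,4,0,0,0],[0,0,0,3,0,0,0],[0,0,0,2.5,0,0,0],[0,0,0,1.5,0,0,0],[0,0,0,0.6,0,0,0],[0,0,0,0,0,0,0]],
  ],
)

```text
time: 3.67
tool_pos: [0.4974, 0.1293, 0.0145]
tool_rot: [0.0, 0.998, -0.065, -0.001]
contact_force: [0.1, -0.4, 0.2]
gripper_width: -0.002
grasp_force: 0.0
```

Wrist view: the right tray has both grey dies inside at (362,88) and (362,158). The orange look-alike is outside at (540,60), and the fingers end at (278,270). Next, nudge the tray sideways.

jog_arm(
  moves=[
    [[0,0,0.5,0,0,0,0],[0,0,0.5,0,0,0,0],[0,0,0.3,0,0,0,0],[0,0,0.3,0,0,0,0],[0,0,0.3,0,0,0,0],[0,0,0.3,0,0,0,0],[0,0,0.3,0,0,0,0],[0,0,0.3,0,0,0,0],[0,0,0.3,0,0,0,0],[0,0,0,0,0,0,0]],
  ],
)

```text
time: 4.5
tool_pos: [0.4945, 0.0993, 0.0162]
tool_rot: [-0.001, 0.998, -0.066, 0.001]
contact_force: [-0.7, 4.4, 3.0]
gripper_width: -0.001
grasp_force: 1.9
```

```bash
cat >> h.py <<'E'
def fitline(P,iters=3):
    return cv2.fitLine(P.astype(np.float32),cv2.DIST_HUBER,0,.01,.01).ravel()
def measure(save=None):
    f=grab_frame("top")
    if save: cv2.imwrite(save,cv2.resize(f["color"][90:290,170:440],None,fx=2.9,fy=2.9,interpolation=cv2.INTER_CUBIC))
    X,uv=pts(f)
    m=(abs(X[:,2]-.067)<.006)&(X[:,0]>.64)&(X[:,0]<.75)&(X[:,1]>-.015)&(X[:,1]<.095)
    P=X[m]; b=np.round(P[:,1]/.003); E=np.array([P[b==k][np.argmin(P[b==k][:,0]),:2] for k in np.unique(b)])
    l=fitline(E); yb=l[:2]*np.sign(l[1]); xb=np.array([yb[1],-yb[0]])
    m=(abs(X[:,2]-.067)<.004)&(X[:,0]>.69)&(X[:,0]<.83)&(X[:,1]>-.04)&(X[:,1]<.12)
    c=np.array([.669,.04]); L=(X[m][:,:2]-c)@np.stack([xb,yb],1)
    k=np.round(L[:,0]/.005); lo=np.median([L[k==j,1].min() for j in np.unique(k)]); hi=np.median([L[k==j,1].max() for j in np.unique(k)])
    o=c+yb*(lo+hi)/2; o=o+xb*(xb@(l[2:]-o))
    print("bay",o.round(4),"yaw",np.arctan2(xb[1],xb[0]).round(4),"halfw",(hi-lo)/2)
    return f,X,uv,o,xb,yb
def tray(X,o,xb,yb,cm=(.44,.63,-.05,.13)):
    m=(X[:,2]>.024)&(X[:,2]<.045)&(X[:,0]>cm[0])&(X[:,0]<cm[1])&(X[:,1]>cm[2])&(X[:,1]<cm[3])
    (cx,cy),(w,h),a=cv2.minAreaRect(X[m][:,:2].astype(np.float32))
    if w<h: a-=90
    a=np.deg2rad((a+90)%180-90); d=np.array([cx,cy])-o
    print("tray",cx,cy,(w,h),"yaw",a,"rel",a-np.arctan2(xb[1],xb[0]),"bayxy",d@xb,d@yb)
    return cx,cy,a
E
python3 - <<'E'
from h import *
f,X,uv,o,xb,yb=measure()
s=state(); p=s["tool_pos"][:2]
keep=np.hypot(X[:,0]-p[0],X[:,1]-p[1])>.03
tray(X[keep],o,xb,yb); print(p,s["contact_force"])
cv2.imwrite("pics/top3.png",cv2.resize(f["color"][90:290,170:440],None,fx=2.9,fy=2.9))
E
```

```text
bay [0.6689 0.0414] yaw 0.0891 halfw 0.059817264435750375
tray 0.5360005497932434 0.02836148627102375 (0.10924022644758224, 0.13150657713413239) yaw -0.031919184087090206 rel -0.12104656076269599 bayxy -0.13352758805946605 -0.0011934812750717047
[0.49452201 0.09932391] [-0.76432888  4.15695923  1.74148856]
```

View pics/top3.png

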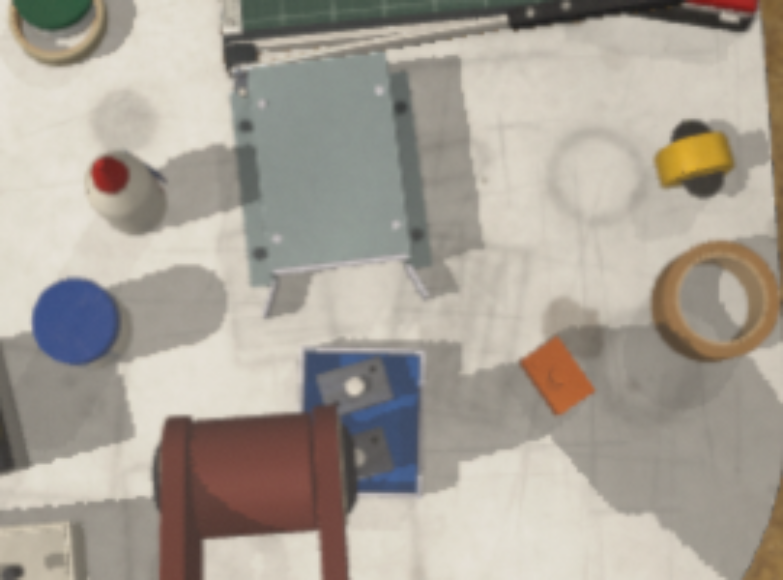

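Crop: the tray is partly hidden by the arm at (250,475), and its visible right side (420,420) is now nearly in line with the bay. It's about -0.12 rad relative with little sideways offset. I'll back off, get the arm behind the tray, aligned with the bay and leaning, and re-measure.

jog_arm(
  moves=[
    [[0,0,-1.5,0,0,0,0],[0,0,-1.5,-1,0,0,0],[0,0,0,-4,0,0,0],[0,0,0,-4,0,0,0],[7,0,0,-4,0,0,0],[7,-3,2,-2,0,0,-0.11],[7,-3,3,0,0,0,-0.11],[7,-3,3,0,0,0,0],[7,0,3,0,0,0,0],[7,0,0,0,0,0.12,0],[7,0,0,0,0,0.12,0],[7,0,0,0,0,0.12,0],[7,0,0,0,0,0.12,0],[7,0,0,0,0,0.12,0],[7,0,0,0,0,0.12,0],[7,0,0,0,0,0,0]],
  ],
)

```text
time: 5.88
tool_pos: [0.4387, 0.0227, 0.1548]
tool_rot: [-0.016, 0.939, 0.04, 0.342]
contact_force: [-1.1, 0.5, -1.4]
gripper_width: 0.823
grasp_force: 0.0
```

Run:
```python
from h import *
f,X,uv,o,xb,yb=measure("pics/top4.png")
tray(X,o,xb,yb)
s,R=RT(); M=R.as_matrix(); print(s["time"],s["tool_pos"],M.round(3).tolist(),s["joint_pos"].round(2),s["contact_force"].round(2),s["gripper_width"])
print("yaw z",np.arctan2(M[1,2],M[0,2]),"lean",np.arccos(-M[2,2]))
w=grab_frame("wrist");cv2.imwrite("pics/w2.png",w["color"])
```

```text
bay [0.6687 0.0413] yaw 0.0913 halfw 0.059655328050634594
tray 0.5359435081481934 0.028459930792450905 (0.11046750098466873, 0.1305849701166153) yaw -0.05219396262391795 rel -0.14348666428550472 bayxy -0.13336985172844526 -0.0006769727088734333
5.9333 [0.43905899 0.0226868  0.15767837] [[0.763, 0.087, 0.641], [0.066, -0.996, 0.058], [0.643, -0.002, -0.766]] [-0.26 -1.01  2.58  0.28  0.93  1.13] [-0.63 -0.11  0.66] 0.8177332060576255
yaw z 0.08969540275005637 lean 0.6986026883348532
```

View pics/top4.png

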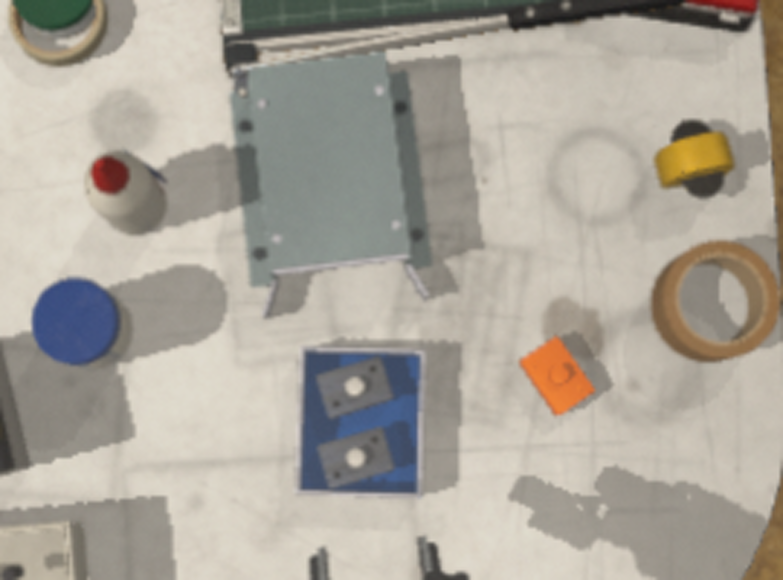

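jog_arm(
  moves=[
    [[7,0,0,0,0,-0.11,0],[7,0,0,0,0,-0.12,0],[7,0,0,0,0,-0.12,0],[7,0,0,0,0,0,0],[7,0,0,0,0,0,0]],
  ],
)

```text
time: 6.4
tool_pos: [0.4422, 0.0231, 0.1632]
tool_rot: [-0.008, 0.983, 0.044, 0.177]
contact_force: [-0.0, -0.3, -0.1]
gripper_width: 0.824
grasp_force: 0.0
```

Run:
```python
from h import *
s,R=RT(); M=R.as_matrix(); print(s["tool_pos"],M.round(3).tolist(),s["joint_pos"].round(3),s["gripper_width"])
o=np.array([.6687,.0413]);y=.091
for bx,z in [(-.24,.04),(-.24,.008)]:
    p=o+bx*np.array([np.cos(y),np.sin(y)]); print(p,go([*p,z]))
```

```text
[0.44216686 0.02311477 0.16321182] [[0.933, 0.09, 0.347], [0.084, -0.996, 0.032], [0.349, -0.0, -0.937]] [-0.175 -0.661  2.32   0.101  1.139  1.279] 0.8236595760109291
[0.42969303 0.01949013] [-5.49  0.25 11.1 ]
[0.42969303 0.01949013] [-6.61  0.25 14.1 ]
```

jog_arm(
  moves=[
    [[7,-1.5,0.1,3,0,0,0],[7,-1.5,0.1,3,0,0,0],[7,-1.5,0,3,0,0,0],[7,-1.2,0,2.5,0,0,0],[7,-0.6,0,1.5,0,0,0],[7,-0.3,0,1,0,0,0],[7,0,0,0,0,0,0],[7,0,0,0,0,0,0]],
  ],
)

```text
time: 7.07
tool_pos: [0.4273, 0.0199, 0.0075]
tool_rot: [-0.008, 0.983, 0.043, 0.177]
contact_force: [0.3, -0.3, -0.8]
gripper_width: 0.818
grasp_force: 0.0
```

Run:
```python
from h import *
s,R=RT(); M=R.as_matrix(); print(s["tool_pos"],M.round(3).tolist(),s["joint_pos"].round(3),s["contact_force"])
f=grab_frame("scene"); c=f["color"]; cv2.imwrite("pics/s2.png",cv2.resize(c[180:300,230:370],None,fx=5,fy=5,interpolation=cv2.INTER_CUBIC))
X,uv=pts(f); m=(X[:,0]>.38)&(X[:,0]<.465)&(abs(X[:,1]-.02)<.07)&(X[:,2]>.004)&(X[:,2]<.05)
print(m.sum(),X[m].min(0));
```

```text
[0.42731095 0.01994042 0.00748686] [[0.933, 0.088, 0.348], [0.083, -0.996, 0.031], [0.349, -0.001, -0.937]] [-0.193 -0.448  2.471  0.139  0.779  1.208] [ 0.33061736 -0.26838606 -0.77086292]
100 [ 0.385822   -0.02483061  0.00481252]
```

View pics/s2.png

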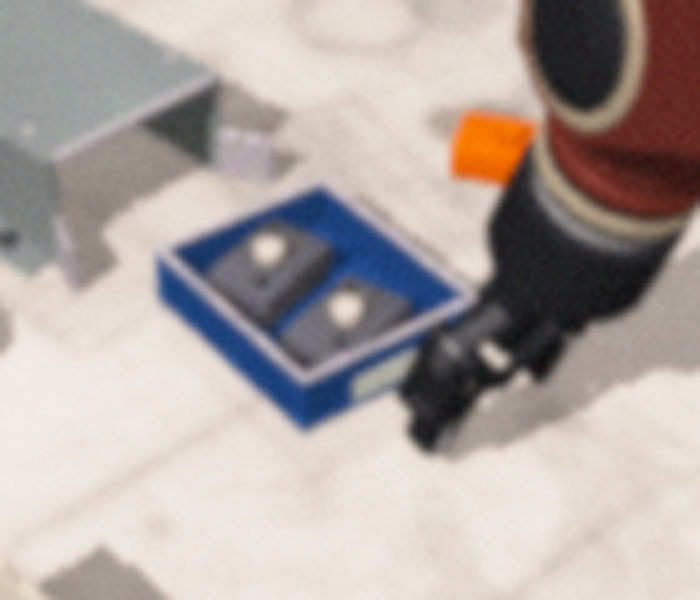

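Scene crop: the fingers sit behind the card wall at (430,430), near the bench, with the dies inside the tray at (270,280) and (350,330). Next, push forward along the bay axis, letting the two fingers square the tray.

jog_arm(
  moves=[
    [[7,0.47,0,0.17,0,0,0],[7,0.47,0,0.17,0,0,0],[7,0.47,0,0.17,0,0,0],[7,0.47,0,0.17,0,0,0],[7,0.28,0,0.1,0,0,0],[7,0.28,0,0.1,0,0,0],[7,0.28,0,0.1,0,0,0],[7,0.28,0,0.1,0,0,0],[7,0.28,0,0.1,0,0,0],[7,0.28,0,0.1,0,0,0],[7,0.28,0,0.1,0,0,0],[7,0.28,0,0.1,0,0,0]],
  ],
)

```text
time: 8.12
tool_pos: [0.4711, 0.024, 0.0069]
tool_rot: [-0.008, 0.983, 0.043, 0.176]
contact_force: [-1.6, -1.9, -0.5]
gripper_width: 0.822
grasp_force: 1.2
```

```bash
cat > chk.py <<'E'
from h import *
import sys
f,X,uv,o,xb,yb=measure(sys.argv[1] if len(sys.argv)>1 else None)
tray(X,o,xb,yb,(.455,.72,-.05,.13))
s,R=RT(); M=R.as_matrix(); d=s["tool_pos"][:2]-o
print(s["time"],"tcp bay",d@xb,d@yb,s["tool_pos"][2],"F bay",s["contact_force"][:2]@xb,s["contact_force"][:2]@yb,s["contact_force"][2])
print("yaw z",np.arctan2(M[1,2],M[0,2]),"ytool",np.arctan2(M[0,1],-M[1,1]),"lean",np.arccos(-M[2,2]),s["joint_pos"].round(3))
print("bay axes in tool",R.inv().apply([*xb,0]).round(3),R.inv().apply([*yb,0]).round(3))
E
python3 chk.py pics/top5.png
```

```text
bay [0.6688 0.042 ] yaw 0.0866 halfw 0.059764737373041374
tray 0.5667375326156616 0.03100348263978958 (0.2088458091020584, 0.14501900970935822) yaw 0.11551328902402032 rel 0.02889538710274804 bayxy -0.10258840604072411 -0.0021028880861956585
8.1667 tcp bay -0.19784739201081636 -0.0008786736401945841 0.007251374998908849 F bay -1.628800929201372 -0.34700738621571675 -0.976313830356266
yaw z 0.09211443077043964 ytool 0.0884410161847175 lean 0.3550806943788183 [-0.159 -0.286  2.36   0.13   0.727  1.241]
bay axes in tool [0.938 0.002 0.348] [ 0.001 -1.     0.002]
```

View pics/top5.png

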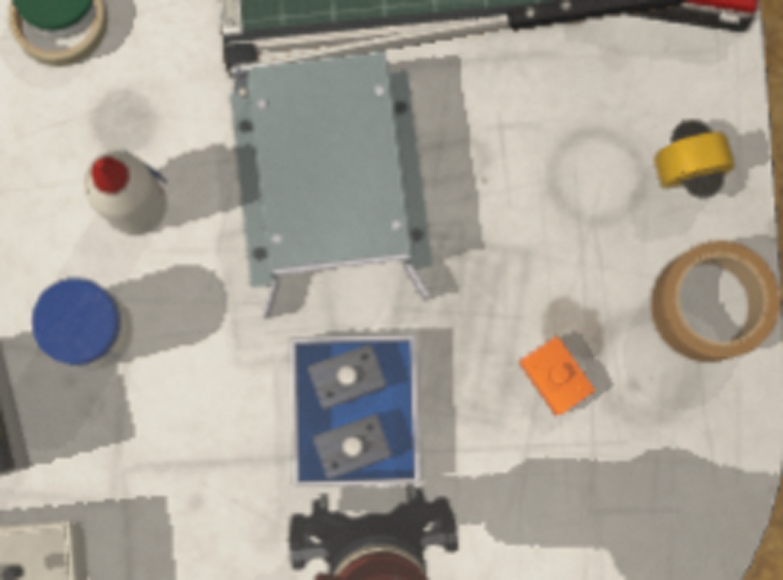

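Crop: the tray at (355,410) has turned further towards the bay, with the gripper close behind at (375,520) and both dies inside. Continuing the push.

jog_arm(
  moves=[
    [[7,0.28,0,0.1,0,0,0],[7,0.28,0,0.1,0,0,0],[7,0.28,0,0.1,0,0,0],[7,0.28,0,0.1,0,0,0]],
  ],
)

```text
time: 8.5
tool_pos: [0.4833, 0.025, 0.0074]
tool_rot: [-0.008, 0.983, 0.043, 0.176]
contact_force: [-2.6, -1.2, -0.8]
gripper_width: 0.824
grasp_force: 1.1
```

```bash
cat >> h.py <<'E'
def tray2(f,o,xb,yb):
    "sides and front of the blue tray from blue-ish / rim points in the bay frame, between gripper and guides"
    X,uv=pts(f); L=(X[:,:2]-o)@np.stack([xb,yb],1)
    s=state(); t=(s["tool_pos"][:2]-o)@xb
    m=(X[:,2]>.026)&(X[:,2]<.042)&(abs(L[:,1])<.08)&(L[:,0]>t+.018)&(L[:,0]<min(-.033,t+.13))
    P=L[m]; k=np.round(P[:,0]/.004); ks=np.unique(k)
    a=np.array([P[k==j][np.argmin(P[k==j,1])] for j in ks]); b=np.array([P[k==j][np.argmax(P[k==j,1])] for j in ks])
    for n,q in (("right",a),("left",b)):
        l=fitline(q); th=np.arctan(l[1]/l[0]); print(n,"relyaw",th.round(4),"y at mid",(l[3]+(t+.08-l[2])*np.tan(th)).round(4),len(q))
    m=(X[:,2]>.026)&(X[:,2]<.042)&(abs(L[:,1])<.045)&(L[:,0]>t+.1)&(L[:,0]<-.004)
    if m.sum()>5: print("front x",np.percentile(L[m,0],98).round(4))
E
sed -i 's/^tray(X.*/tray2(f,o,xb,yb)/' chk.py; python3 chk.py pics/top6.png
```

```text
bay [0.6685 0.0422] yaw 0.0839 halfw 0.05996649262694544
right relyaw -0.0168 y at mid -0.0493 29
left relyaw -0.0192 y at mid 0.0584 29
front x -0.048
8.55 tcp bay -0.18536281199253404 -0.0016901720122920636 0.007759731139258725 F bay -1.1578792742566961 -0.24614438285003792 -0.8106859140443757
yaw z 0.09153410667155036 ytool 0.0885517345416332 lean 0.35583686346091115 [-0.151 -0.249  2.331  0.128  0.718  1.25 ]
bay axes in tool [0.937 0.005 0.348] [ 0.004 -1.     0.003]
```

```bash
cat > bay.py <<'E'
from h import *
Ys=[];Os=[]
for i in range(3):
    f=grab_frame("top"); X,uv=pts(f)
    m=(abs(X[:,2]-.067)<.005)&(X[:,0]>.655)&(X[:,0]<.86)&(X[:,1]>-.045)&(X[:,1]<.14)
    y=.089; A=np.array([[np.cos(y),-np.sin(y)],[np.sin(y),np.cos(y)]]); c=np.array([.6687,.0416])
    L=(X[m][:,:2]-c)@A; S=L[(L[:,0]>.015)&(L[:,0]<.165)]; k=np.round(S[:,0]/.0025)
    r=[]
    for fn in (np.argmin,np.argmax):
        q=np.array([S[k==j][fn(S[k==j,1])] for j in np.unique(k)]); p=np.polyfit(q[:,0],q[:,1],1); r.append(p)
    print("sides slopes",[round(v[0],4) for v in r],"y0",[round(v[1],4) for v in r],"mid",(r[0][1]+r[1][1])/2)
# guides in front
m=(X[:,2]>.01)&(X[:,2]<.04)&(X[:,0]>.6); L=(X[:,:2]-c)@A
for lo,hi,n in((-.085,-.05,"R"),(.05,.085,"L")):
    q=L[m&(L[:,1]>lo)&(L[:,1]<hi)&(L[:,0]>-.036)&(L[:,0]<-.004)]
    if len(q)>3: print(n,len(q),np.polyfit(q[:,0],q[:,1],1).round(4),q[:,0].min())
E
python3 bay.py
```

```text
sides slopes [np.float64(0.0023), np.float64(-0.0143)] y0 [np.float64(-0.0593), np.float64(0.0604)] mid 0.0005426652488794877
sides slopes [np.float64(0.0045), np.float64(-0.0231)] y0 [np.float64(-0.0597), np.float64(0.0615)] mid 0.0008923575311621801
sides slopes [np.float64(0.0042), np.float64(-0.0199)] y0 [np.float64(-0.0596), np.float64(0.0612)] mid 0.000762954926945527
R 28 [ 0.423  -0.0591] -0.02956975836015831
L 28 [-0.4502  0.0587] -0.030712870244650168
```

View pics/top6.png

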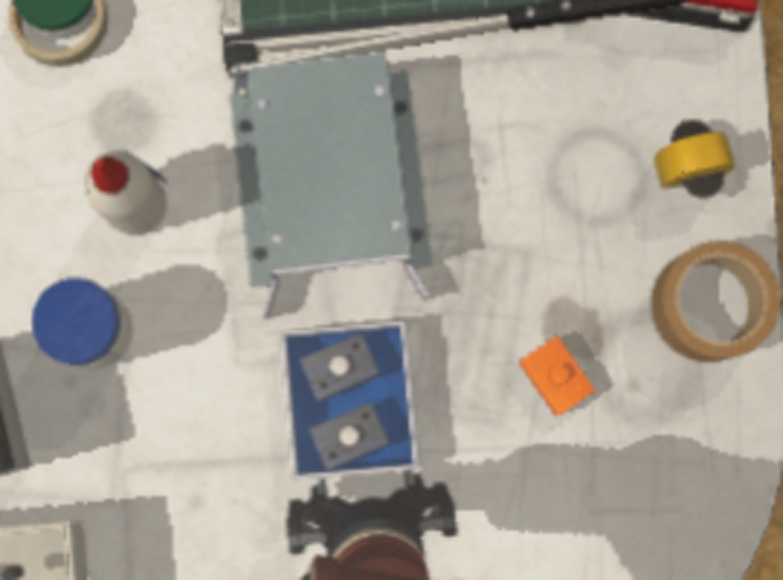

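Crop: the tray at (350,400) is nearly parallel to the bay and about 3–4 mm left, its front edge just before the guide ends (268,315) and (427,297). I'll push on with a slight rightward component.

jog_arm(
  moves=[
    [[7,0.28,0.04,0.1,0,0,0],[7,0.28,0.04,0.1,0,0,0],[7,0.28,0.04,0.1,0,0,0],[7,0.28,0.04,0.1,0,0,0],[7,0.28,0.04,0.1,0,0,0],[7,0.28,0.04,0.1,0,0,0],[7,0.28,0.04,0.1,0,0,0],[7,0.28,0.04,0.1,0,0,0]],
  ],
)

```text
time: 9.37
tool_pos: [0.5069, 0.0241, 0.0076]
tool_rot: [-0.009, 0.983, 0.044, 0.176]
contact_force: [-5.1, 0.1, 2.6]
gripper_width: 0.819
grasp_force: 2.5
```

```bash
sed -i 's/^f,X,uv.*/f,X,uv,o,xb,yb=measure(sys.argv[1] if len(sys.argv)>1 else None); o=np.array([.6687,.0418]); xb=np.array([np.cos(.086),np.sin(.086)]); yb=np.array([-xb[1],xb[0]])/' chk.py; python3 chk.py pics/top7.png
```

```text
bay [0.6689 0.0416] yaw 0.0897 halfw 0.05983655050061949
right relyaw 0.0009 y at mid -0.0494 29
left relyaw -0.0015 y at mid 0.0583 29
front x -0.026
9.4167 tcp bay -0.1620562457897122 -0.003925905302308571 0.007885594620464006 F bay -1.7476440924451329 0.7317043554164037 -1.2018501663374257
yaw z 0.09230021429716331 ytool 0.08896380855128243 lean 0.3549284680551655 [-0.145 -0.18   2.273  0.126  0.706  1.255]
bay axes in tool [0.938 0.003 0.348] [ 0.002 -1.     0.002]
```

jog_arm(
  moves=[
    [[7,0.28,0.06,0.1,0,0,0],[7,0.28,0.06,0.1,0,0,0],[7,0.28,0.06,0.1,0,0,0],[7,0.28,0.06,0.1,0,0,0],[7,0.28,0.06,0.1,0,0,0]],
  ],
)

```text
time: 9.83
tool_pos: [0.5222, 0.0222, 0.0077]
tool_rot: [-0.008, 0.983, 0.044, 0.176]
contact_force: [-2.3, 0.1, -1.2]
gripper_width: 0.82
grasp_force: 1.5
```

```bash
python3 chk.py pics/top8.png
```

```text
bay [0.6688 0.042 ] yaw 0.0846 halfw 0.06000947769241892
right relyaw 0.0061 y at mid -0.0525 25
left relyaw 0.0104 y at mid 0.0552 25
front x -0.0106
9.8833 tcp bay -0.1469793901492846 -0.007149016236166595 0.008034292899319062 F bay -1.9493811886447348 0.983559649065894 -1.4268995407876455
yaw z 0.09081535801412847 ytool 0.08854391733344692 lean 0.3555858387023353 [-0.144 -0.138  2.238  0.126  0.699  1.256]
bay axes in tool [0.937 0.003 0.348] [ 0.002 -1.     0.002]
```

jog_arm(
  moves=[
    [[7,0.28,0.03,0.1,0,0,0],[7,0.28,0.03,0.1,0,0,0],[7,0.28,0.02,0.1,0,0,0],[7,0.28,0.02,0.1,0,0,0],[7,0.28,0.02,0.1,0,0,0]],
  ],
)

```text
time: 10.3
tool_pos: [0.5373, 0.0223, 0.008]
tool_rot: [-0.008, 0.983, 0.043, 0.176]
contact_force: [-2.9, 0.0, -0.9]
gripper_width: 0.821
grasp_force: 1.3
```

```bash
python3 chk.py pics/top9.png
```

```text
bay [0.6689 0.0412] yaw 0.0923 halfw 0.059669477083407724
right relyaw 0.0112 y at mid -0.0537 21
left relyaw 0.0008 y at mid 0.0535 21
front x -0.0077
10.35 tcp bay -0.13194668858078087 -0.008301868564505838 0.008337181533928845 F bay -0.8969342759022787 -0.6645498990943843 -0.6097860705698108
yaw z 0.09068828865938847 ytool 0.08844294764697948 lean 0.3558519689447804 [-0.139 -0.099  2.202  0.124  0.695  1.262]
bay axes in tool [0.937 0.002 0.348] [ 0.002 -1.     0.002]
```

jog_arm(
  moves=[
    [[7,0.28,0,0.1,0,0,0],[7,0.28,0,0.1,0,0,0],[7,0.28,0,0.1,0,0,0],[7,0.28,0,0.1,0,0,0],[7,0.28,0,0.1,0,0,0]],
  ],
)

```text
time: 10.77
tool_pos: [0.5522, 0.0236, 0.0083]
tool_rot: [-0.008, 0.983, 0.043, 0.176]
contact_force: [-2.6, 0.4, -1.0]
gripper_width: 0.818
grasp_force: 1.5
```

jog_arm(
  moves=[
    [[7,0.28,0,0.1,0,0,0],[7,0.28,0,0.1,0,0,0],[7,0.28,0,0.1,0,0,0],[7,0.28,0,0.1,0,0,0],[7,0.28,0,0.1,0,0,0]],
  ],
)

```text
time: 11.18
tool_pos: [0.5669, 0.025, 0.0084]
tool_rot: [-0.008, 0.983, 0.043, 0.176]
contact_force: [-3.3, -0.2, -1.6]
gripper_width: 0.821
grasp_force: 1.2
```

```bash
python3 chk.py pics/top10.png
```

```text
bay [0.6688 0.0416] yaw 0.0893 halfw 0.05981787054348432
right relyaw 0.0072 y at mid -0.0535 14
left relyaw -0.0264 y at mid 0.0529 14
11.2333 tcp bay -0.10215108724797868 -0.008128085755547453 0.008791378557897217 F bay -1.1168316239545022 0.28505635344175306 -0.8854937099966288
yaw z 0.09102359206579494 ytool 0.08853554451125815 lean 0.3559446394793042 [-0.124 -0.025  2.131  0.117  0.69   1.281]
bay axes in tool [0.937 0.003 0.348] [ 0.002 -1.     0.002]
```

jog_arm(
  moves=[
    [[7,-0.47,0,-0.17,0,0,0],[7,-0.47,0,-0.17,0,0,0],[7,-0.4,0,-0.34,0,0,0],[5.5,0,-0.2,0,0,0.1,0],[5.5,0,-0.2,0,0,0.1,0],[5.5,0,-0.2,0,0,0.1,0],[5.5,0,-0.2,0,0,0.1,0],[5.5,0,0,0,0,0,0],[5.5,0,0,0,0,0,0]],
  ],
)

```text
time: 11.98
tool_pos: [0.5511, 0.0329, 0.0103]
tool_rot: [-0.02, 0.936, 0.043, 0.349]
contact_force: [0.2, -0.7, 0.5]
gripper_width: 0.644
grasp_force: 0.0
```

```bash
python3 chk.py pics/top11.png
python3 - <<'E'
from h import *
f=grab_frame("scene"); cv2.imwrite("pics/s3.png",cv2.resize(f["color"][150:290,190:360],None,fx=4,fy=4,interpolation=cv2.INTER_CUBIC))
E
```

```text
bay [0.6686 0.0418] yaw 0.088 halfw 0.059820539385089355
right relyaw 0.0177 y at mid -0.0531 17
left relyaw -0.002 y at mid 0.0538 17
front x -0.0042
12.0333 tcp bay -0.11651157384782775 0.0008812474495504776 0.011453501815778762 F bay 0.2281710335585767 -0.953657339957759 0.9376613717875522
yaw z 0.10101699654959992 ytool 0.09454048420490688 lean 0.7158170239147105 [-0.163 -0.176  2.374  0.622  0.299  0.777]
bay axes in tool [0.755 0.009 0.656] [ 0.003 -1.     0.01 ]
```

View pics/s3.png

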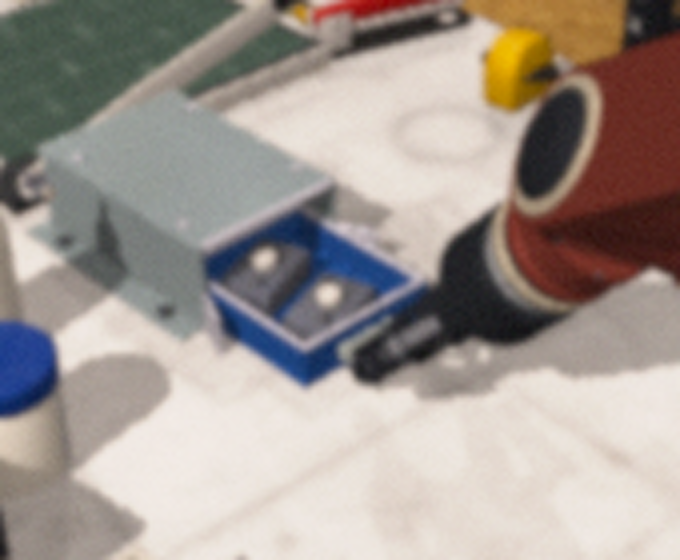

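Scene crop: the tray is partly in the mouth at (310,300), the dies are lying in it, and the gripper leans low behind the card at (370,355).

jog_arm(
  moves=[
    [[5.5,0.1,0,0.35,-0.0066,0,0.0076],[5.5,0.23,0,0.2,0,0,0],[5.5,0.23,0,0.2,0,0,0],[5.5,0.23,0,0.2,0,0,0],[5.5,0.23,0,0.2,0,0,0],[5.5,0.23,0,0.2,0,0,0],[5.5,0.23,0,0.2,0,0,0],[5.5,0.23,0,0.2,0,0,0],[5.5,0.23,0,0.2,0,0,0],[5.5,0.23,0,0.2,0,0,0]],
  ],
)

```text
time: 12.92
tool_pos: [0.5822, 0.0358, 0.0083]
tool_rot: [-0.018, 0.936, 0.039, 0.349]
contact_force: [-7.0, -0.6, 5.8]
gripper_width: 0.644
grasp_force: 3.5
```

```bash
python3 chk.py pics/top12.png
```

```text
bay [0.6687 0.0417] yaw 0.0899 halfw 0.05981943040426618
right relyaw 0.9516 y at mid 0.0117 10
left relyaw -0.8293 y at mid 0.0018 10
12.9667 tcp bay -0.08626714010036522 0.0014035879587562647 0.008419285246205437 F bay -1.170444450508599 0.3514084694075701 0.5111775239818367
yaw z 0.09284239347904565 ytool 0.08525924741554476 lean 0.7147922360416756 [-0.139 -0.084  2.301  0.602  0.27   0.819]
bay axes in tool [ 0.755 -0.001  0.655] [-0.005 -1.     0.004]
```

jog_arm(
  moves=[
    [[5.5,0.23,0,0.2,0,0,0],[5.5,0.23,0,0.2,0,0,0],[5.5,0.23,0,0.2,0,0,0],[5.5,0.23,0,0.2,0,0,0],[5.5,0.23,0,0.2,0,0,0],[5.5,0.23,0,0.2,0,0,0],[5.5,0.23,0,0.2,0,0,0],[5.5,0.23,0,0.2,0,0,0]],
  ],
)

```text
time: 13.63
tool_pos: [0.6062, 0.0379, 0.008]
tool_rot: [-0.018, 0.936, 0.039, 0.349]
contact_force: [-5.6, -0.5, 5.0]
gripper_width: 0.646
grasp_force: 3.2
```

jog_arm(
  moves=[
    [[5.5,0.23,0,0.2,0,0,0],[5.5,0.23,0,0.2,0,0,0],[5.5,0.23,0,0.2,0,0,0],[5.5,0.23,0,0.2,0,0,0],[5.5,0.23,0,0.2,0,0,0],[5.5,0.23,0,0.2,0,0,0],[5.5,0.23,0,0.2,0,0,0],[5.5,0.23,0,0.2,0,0,0]],
  ],
)

```text
time: 14.3
tool_pos: [0.6305, 0.0399, 0.008]
tool_rot: [-0.018, 0.936, 0.039, 0.349]
contact_force: [-6.0, -0.8, 5.1]
gripper_width: 0.645
grasp_force: 3.2
```

```bash
python3 chk.py pics/top13.png
```

```text
bay [0.6687 0.0415] yaw 0.0875 halfw 0.05980755442115078Traceback (most recent call last):
  File "chk.py", line 4, in <module>
    tray2(f,o,xb,yb)
    ~~~~~^^^^^^^^^^^
  File "h.py", line 49, in tray2
    l=fitline(q); th=np.arctan(l[1]/l[0]); print(n,"relyaw",th.round(4),"y at mid",(l[3]+(t+.08-l[2])*np.tan(th)).round(4),len(q))
  File "h.py", line 20, in fitline
    return cv2.fitLine(P.astype(np.float32),cv2.DIST_HUBER,0,.01,.01).ravel()
           ~~~~~~~~~~~^^^^^^^^^^^^^^^^^^^^^^^^^^^^^^^^^^^^^^^^^^^^^^^
cv2.error: OpenCV(4.12.0) /io/opencv/modules/imgproc/src/linefit.cpp:618: error: (-215:Assertion failed) npoints2 >= 0 || npoints3 >= 0 in function 'fitLine'
```

jog_arm(
  moves=[
    [[5.5,0.23,0,0.2,0,0,0],[5.5,0.23,0,0.2,0,0,0],[5.5,0.23,0,0.2,0,0,0],[5.5,0.23,0,0.2,0,0,0],[5.5,0.23,0,0.2,0,0,0],[5.5,0.23,0,0.2,0,0,0],[5.5,0.23,0,0.2,0,0,0],[5.5,0.23,0,0.2,0,0,0]],
  ],
)

```text
time: 15.02
tool_pos: [0.6547, 0.042, 0.0079]
tool_rot: [-0.018, 0.936, 0.039, 0.349]
contact_force: [-4.8, 0.2, 3.1]
gripper_width: 0.646
grasp_force: 2.9
```

```bash
sed -i 's/^tray2.*//' chk.py; python3 chk.py pics/top14.png
python3 - <<'E'
from h import *
f=grab_frame("scene"); cv2.imwrite("pics/s4.png",cv2.resize(f["color"][160:260,200:330],None,fx=5,fy=5,interpolation=cv2.INTER_CUBIC))
E
```

```text
bay [0.6687 0.0416] yaw 0.0882 halfw 0.060001944578997185
15.0667 tcp bay -0.013428827988461635 0.0013509065406353932 0.008026088602191454 F bay -1.3338651507773676 -0.6128473983577869 -0.06639939153412988
yaw z 0.09284281219282889 ytool 0.08513243422973393 lean 0.7143189800026489 [-0.104  0.09   2.127  0.535  0.255  0.911]
bay axes in tool [ 0.756 -0.001  0.655] [-0.005 -1.     0.004]
```

View pics/s4.png

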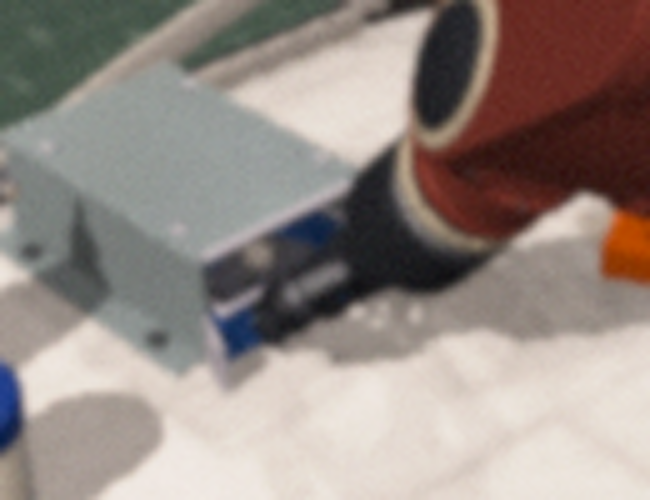

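Crop: the tray's rear wall is just at the mouth at (240,325), and the fingers reach in under the roof edge with clearance. Now feeling for the stop slowly.

jog_arm(
  moves=[
    [[5.5,0.15,0,0.13,0,0,0],[5.5,0.15,0,0.13,0,0,0],[5.5,0.15,0,0.13,0,0,0],[5.5,0.15,0,0.13,0,0,0],[5.5,0.08,0,0.07,0,0,0]],
  ],
)

```text
time: 15.53
tool_pos: [0.6637, 0.0428, 0.0079]
tool_rot: [-0.018, 0.936, 0.039, 0.349]
contact_force: [-5.7, -0.9, 2.8]
gripper_width: 0.646
grasp_force: 2.8
```

jog_arm(
  moves=[
    [[5.5,0.08,0,0.07,0,0,0],[5.5,0.08,0,0.07,0,0,0],[5.5,0.08,0,0.07,0,0,0]],
  ],
)

```text
time: 15.78
tool_pos: [0.6668, 0.043, 0.0079]
tool_rot: [-0.018, 0.936, 0.039, 0.349]
contact_force: [-6.5, -1.0, 3.4]
gripper_width: 0.647
grasp_force: 3.0
```

jog_arm(
  moves=[
    [[5.5,0.08,0,0.07,0,0,0],[5.5,0.08,0,0.07,0,0,0],[5.5,0.08,0,0.07,0,0,0]],
  ],
)

```text
time: 16.03
tool_pos: [0.6699, 0.0433, 0.0079]
tool_rot: [-0.018, 0.936, 0.039, 0.349]
contact_force: [-6.1, -1.1, 3.2]
gripper_width: 0.642
grasp_force: 3.2
```

jog_arm(
  moves=[
    [[5.5,0.08,0,0.07,0,0,0],[5.5,0.08,0,0.07,0,0,0],[5.5,0.08,0,0.07,0,0,0]],
  ],
)

```text
time: 16.28
tool_pos: [0.6723, 0.0436, 0.0076]
tool_rot: [-0.018, 0.936, 0.039, 0.348]
contact_force: [-30.6, -5.3, 22.4]
gripper_width: 0.648
grasp_force: 15.1
```

```bash
python3 chk.py
```

```text
bay [0.6687 0.0255] yaw 0.2456 halfw 0.05539027844739212
16.3333 tcp bay 0.0036794007504491006 0.0013770135866483604 0.007701132715123172 F bay -22.04949854924575 -0.45807883189988563 16.12414218831191
yaw z 0.09357922983938291 ytool 0.08554541204495476 lean 0.7127448844285214 [-0.098  0.127  2.085  0.512  0.257  0.938]
bay axes in tool [ 0.757 -0.     0.654] [-0.005 -1.     0.005]
```

Sudden rise in force at TCP bay x of about +3.7 mm: that's the stop, at a plausible depth. I'll ease off and measure the rear face.

jog_arm(
  moves=[
    [[5.5,-0.15,0,-0.13,0,0,0],[5.5,-0.38,0,-0.33,0,0,0],[5.5,-0.75,0,-0.65,0,0,0],[5.5,-1.5,0,-1.3,0,0,0],[5.5,-1.5,0,-1.3,0,0,0],[5.5,-1.5,0,-1.3,0,0,0],[5.5,-1.5,0,-1.3,0,0,0],[5.5,0,0,0,0,0,0]],
  ],
)

```text
time: 17.0
tool_pos: [0.5733, 0.0357, 0.0059]
tool_rot: [-0.018, 0.937, 0.039, 0.348]
contact_force: [-0.1, 1.5, -0.3]
gripper_width: 0.641
grasp_force: 0.0
```

Run:
```python
from h import *
a=.087;o=np.array([.6687,.0418]); A=np.array([[np.cos(a),-np.sin(a)],[np.sin(a),np.cos(a)]])
for n in ["scene","wrist","top"]:
    f=grab_frame(n); X,uv=pts(f); L=(X[:,:2]-o)@A
    m=(abs(L[:,1])<.054)&(L[:,0]>-.03)&(L[:,0]<.06)&(X[:,2]>.008)&(X[:,2]<.034)
    if n=="scene": cv2.imwrite("pics/s5.png",cv2.resize(f["color"][150:270,200:340],None,fx=5,fy=5,interpolation=cv2.INTER_CUBIC))
    for lo in np.arange(-.05,.05,.02):
        q=m&(L[:,1]>=lo)&(L[:,1]<lo+.02)
        if q.sum()>3: print(n,round(lo,2),q.sum(),np.percentile(L[q,0],[5,25,50,75,95]).round(4))
    for r in regions_of("rear_wall",f)[:1]: print(n,r["p"],r["rect"])
s=state();print(s["time"],s["contact_force"])
```

```text
scene -0.05 44 [0.0037 0.0044 0.005  0.0061 0.0084]
scene -0.03 69 [0.0031 0.0048 0.0064 0.0267 0.0339]
scene -0.01 79 [0.0033 0.005  0.0062 0.0249 0.0337]
scene 0.01 84 [0.0032 0.0051 0.0067 0.0262 0.0347]
scene 0.03 47 [0.0034 0.0047 0.0056 0.0061 0.0298]
scene 0.83 [257.5, 214.6, 28.8, 24.1]
wrist -0.05 1161 [0.0067 0.0072 0.0076 0.0079 0.0093]
wrist -0.03 2041 [0.0066 0.0072 0.0081 0.0296 0.037 ]
wrist -0.01 2079 [0.0065 0.0072 0.0081 0.027  0.035 ]
wrist 0.01 2049 [0.0066 0.0074 0.0083 0.0271 0.0371]
wrist 0.03 1251 [0.0069 0.0074 0.0077 0.0082 0.0372]
wrist 0.71 [280.3, 87.9, 199.8, 75.8]
top 0.59 [155.3, 231.8, 53.2, 53.6]
17.3 [-0.28226053  0.27026584  0.91647514]
```

View pics/s5.png

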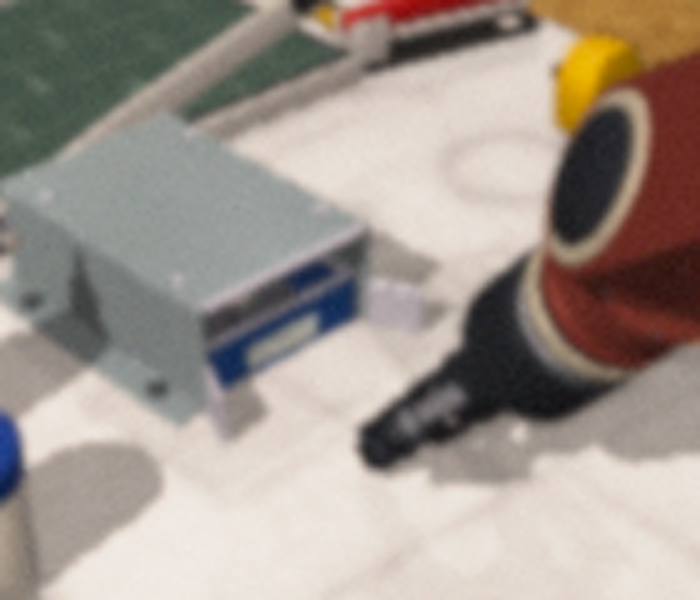

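Crop: the tray stands square inside the mouth with the card at (285,345), and the fingers are clear at (375,450). The rear face is about 7 mm in on both sides. I'll do one gentle confirming push.

jog_arm(
  moves=[
    [[5.5,1.64,0,1.16,0,0,0],[5.5,1.5,0,1.3,0,0,0],[5.5,1.5,0,1.3,0,0,0],[5.5,1.5,0,1.3,0,0,0],[5.5,0.75,0,0.65,0,0,0],[5.5,0.23,0,0.2,0,0,0],[5.5,0.08,0,0.07,0,0,0]],
  ],
)

```text
time: 17.88
tool_pos: [0.6713, 0.0433, 0.0102]
tool_rot: [-0.018, 0.936, 0.039, 0.349]
contact_force: [-0.0, 0.7, 0.7]
gripper_width: 0.644
grasp_force: 0.0
```

jog_arm(
  moves=[
    [[5.5,0.08,0,0.07,0,0,0],[5.5,0.08,0,0.07,0,0,0],[5.5,0,0,0,0,0,0]],
  ],
)

```text
time: 18.13
tool_pos: [0.6719, 0.0434, 0.0096]
tool_rot: [-0.018, 0.936, 0.039, 0.349]
contact_force: [-2.2, -0.1, 0.5]
gripper_width: 0.643
grasp_force: 0.9
```

jog_arm(
  moves=[
    [[5.5,0.08,0,0.07,0,0,0],[5.5,0.04,0,0.03,0,0,0],[5.5,0,0,0,0,0,0]],
  ],
)

```text
time: 18.38
tool_pos: [0.6722, 0.0436, 0.0094]
tool_rot: [-0.018, 0.937, 0.039, 0.348]
contact_force: [-19.0, -2.9, 13.5]
gripper_width: 0.641
grasp_force: 9.9
```

Same spot and same steep rise, so the tray stands rigidly against the stop. Now withdrawing.

jog_arm(
  moves=[
    [[5.5,-0.08,0,-0.07,0,0,0],[5.5,-0.23,0,-0.2,0,0,0],[5.5,-0.75,0,-0.65,0,0,0],[5.5,-1.5,0,-1.3,0,0,0],[5.5,-1.5,0,-1.3,0,0,0],[5.5,-1.5,0,-1.3,0,0,0],[5.5,-1.5,0,-1.3,0,0,0],[5.5,-1,0,-1.5,0,0,0],[5.5,0,0,-3,0,0,0],[5.5,0,0,-3,0,0,0],[5.5,0,0,0,0,0,0],[5.5,0,0,0,0,0,0]],
  ],
)

```text
time: 19.38
tool_pos: [0.5258, 0.0301, 0.0636]
tool_rot: [-0.017, 0.935, 0.039, 0.353]
contact_force: [-0.0, -0.3, -0.5]
gripper_width: 0.645
grasp_force: 0.0
```

Run:
```python
from h import *
a=.087;o=np.array([.6687,.0418]); A=np.array([[np.cos(a),-np.sin(a)],[np.sin(a),np.cos(a)]])
f=grab_frame("wrist"); X,uv=pts(f); L=(X[:,:2]-o)@A
m=(abs(L[:,1])<.054)&(L[:,0]>-.03)&(L[:,0]<.06)&(X[:,2]>.008)&(X[:,2]<.03)
for lo in (-.05,.03):
    q=m&(L[:,1]>=lo)&(L[:,1]<lo+.02); print(q.sum(),np.median(L[q,0]))
s=state();print(s["tool_pos"],s["contact_force"]); print(job_done())
```

```text
478 0.007640779842618313
533 0.007932243347036452
[0.52514827 0.03034857 0.06140303] [ 0.93869035 -0.61110538 -1.50066144]
the job is handed in; nothing more can be done
None
```

The tray is in the bay, square and pushed home with its rear face about 8 mm inside the mouth, and I handed the job in at about 19 s with the arm clear. Two pushes hit the same rigid stop (peak about 38 N at the wrist), but the plunger is hidden, so its being pressed in is inferred from that.

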